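# Power and probe a sample board on the station slide

## Task

Slide the board carrier by its knob from the loading end to the next station, the middle one beside the contact block, until its sprung plunger drops into that notch, so that the board is powered. Then take the pen-type test probe from its leaning stand and set its tip on the marked test land (the round copper land inside the printed square), holding the probe upright with light pressure so that the sprung tip is pushed in about half way. Touch nothing else on the board with the probe, leave the other things on the bench where they are, and finish while still holding the probe on the land like this.

Things in the scene. Friction and masses are not known exactly. Their poses are not given: they have to be found in the camera images.
- slide_base: Fixed board slide: aluminium base plate 165 x 360 x 10 mm (x from -70 to +95 mm), guide rail along its y, an end stop 44 mm high at each end, a steel bar with three notches along the front, and a grey contact block 70 mm high behind the middle station (x 67 to 93, y -42 to 42 mm). Origin: bench level, middle of the rail; x across the rail, away from the robot; y along it, to the left; z up.
- carrier (a joint): Carrier's place on the slide (m), growing towards the slide's -y (robot's right): 0 loading station (left stop), 0.105 middle station, 0.210 unloading station (right stop). Starts at 0 to 0.06. At each station a sprung ball plunger drops 2 mm into a notch: it draws the carrier in from about 3 mm either side and takes about 7 N to leave. Elsewhere it slides with 1 N and stays where left.
- knob (a point): Middle of the carrier's upright aluminium push knob: 15 mm round, 51 to 72 mm above the bench, thinner neck below; the point is 60 mm up. It stands on the carrier's black plate (124 x 110 mm, top 36 mm up), 50 mm in front of the slide's centre line (x -50 mm); slide y = 0.105 - carrier joint. A plunger head, 17 mm round, top 48 mm up, is 38 mm left (+y) and 10 mm behind. Axes as slide_base.
- marked_land (a point): Centre of the marked test land on the green board's top, 41.6 mm above the bench: flat round copper land 10 mm in diameter inside a printed square outline 18 mm wide. Leftmost (+y) of three equal lands 26 mm apart along the slide; the others have no outline. Moves with the carrier: 54 mm behind (+x) and 26 mm left (+y) of the knob. Board parts are at most 10 mm high. Axes as slide_base.
- probe_stand: Fixed leaning stand: dark steel base 110 x 86 x 12 mm with an aluminium tube (25 mm outside, 15.4 mm bore) leaning 25 degrees towards the stand's -x (roughly towards the robot). Origin: bench level, middle of the base; z up. The tube's mouth is centred 20 mm in front (-x) of the origin, 96 mm up.
- probe: Cordless pen-type test probe, about 0.08 kg. Origin on its axis under the collar, z from tip to barrel. Along z in mm: square grey barrel 20 x 20 (flats square to x and y) 6 to 85, round black collar 27 wide 0 to 6, black nose 12.4 wide to -45, brass sprung tip 4.4 wide to -62. Starts in the tube, collar on mouth, leaning 25 degrees to the stand's -x, yaw as the stand: pull 65 mm along its axis.
- probe_tip (a joint): How far the probe's sprung tip is pushed in (m): 0 free, 0.008 fully in. Pushing it takes 0.6 N to start and 0.4 N more for each mm (2.2 N at half way, 0.004).
- tip_point (a point): The very end of the probe's sprung tip, on the probe's axis, 62 mm below the probe's origin while the tip is free.
- loupe: Bystander: black eye loupe, 37 mm diameter, 42 mm high, beside the stand. Origin centre of underside.
- flux_bottle: Bystander: white dropper bottle with a spout, 36 mm diameter, 98 mm high, behind the stand. Origin centre of underside.
- magnet_block: Bystander: grey metal block, 30 x 50 x 20 mm, left of the stand. Origin centre of underside.
- red_box_a: Bystander: small red card box, 52 x 80 x 45 mm, at the left. Origin centre of underside.
- red_box_b: Bystander: second small red card box, 52 x 80 x 45 mm, at the left. Origin centre of underside.

How it is judged (in metres and radians):
On the way, in this order (a step that is already met when the one before it is completed fails the run):
1. the carrier stands in the middle station's notch, at rest, before the probe is set on the board (value of joint carrier between 0.1025 and 0.1075 m and velocity of joint carrier between -0.01 and 0.01 m/s and contact force between probe and slide_base below 0.05 N), for 0.3 s.
2. the probe, out of its stand and held upright, presses the marked land with its tip about half in (value of joint carrier between 0.1025 and 0.1075 m and horizontal distance between tip_point and marked_land below 0.005 m and angle between probe's own z axis and vertical below 0.14 rad and value of joint probe_tip between 0.002 and 0.0065 m and contact force between probe and slide_base between 0.8 and 6 N and contact force between the fingers and probe above 1 N and contact force between probe and probe_stand below 0.05 N and linear speed of probe below 0.02 m/s), for 0.3 s.
At the end, for the whole second after the job is handed in: The carrier is in the middle station's notch (joint 0.105 within 2.5 mm); the probe is held by the fingers, out of its stand and still, within 8 degrees of upright, its tip within 5 mm of the marked land's centre, pushed in by 2 to 6.5 mm of its 8 mm and pressing the board with 0.8 to 6 N (all of step 2); the arm keeps its last pose, push and grip.
It fails at once if the probe presses the board or the slide harder than 12 N (contact force between probe and slide_base above 12 N).
It fails at once if the probe touches the board or the slide more than 10 mm from the marked land's centre (contact force between probe and slide_base above 0.3 N and horizontal distance between tip_point and marked_land above 0.01 m).
It fails at once if a bystander on the bench is moved by more than 30 mm (distance of any of loupe, flux_bottle, magnet_block, red_box_a, red_box_b from where it was at the start of the episode above 0.03 m).
It also fails if it takes over 58 s, if anything falls off the work surface, if the arm or the gripper's body presses on something with over 40 N, if the wrist force passes 120 N, or if a joint passes its speed limit or range.

## Robot

A 6-joint arm with a two-finger parallel gripper is mounted at the origin on a cart in front of the work surface, level with it; the furniture and walls round the work are solid. World frame = base frame: x ahead of the robot, y to its left, z up, the work surface at z = 0. Lengths are in mm, angles in rad, forces in N, time in s.
With the tool pointing down it reaches from about 425 to 950 mm from the base axis. Payload 14.7 kg.
Tool frame: the origin (TCP) lies at the very end of the fingers, on their centre line; the grasp point (between the pads) lies 19 mm behind it; z points along the fingers, y is the line along which they close (so a half turn about z gives the same grasp; the last joint's range is limited). The gripper opens to 85 mm and grips with 20 to 120 N. Pads are 22 mm wide; open, the fingers measure 114 mm over their backs; the gripper's body (76 mm by 85 mm) begins 54 mm behind the grasp point. The pads swing forward as they close: fully open they stand 13 mm farther back than shut.
Start: joints at [1.21, 0.48, 1.596, -0, 1.065, -0.047], TCP at [200.615, 618.261, 231.297] pointing down, gripper open.
Joint ranges: [-2.75, 2.75], [-0.82, 2.05], [0.23, 2.67], [-1.56, 4.7], [0.09, 2.69], [-2.92, 2.92]. Speed limits (rad/s): [1.89, 1.89, 2.39, 3.01, 3.01, 3.01].

## Interface

Orientations are given as a unit quaternion [w, x, y, z].
In Python, from bench import manip gives the robot as it stands.
- The arm moves only by the tool arm_command, never from a script. Its argument "commands" is a list of rows, each a list of 3 entries, a list of its own where there are three numbers: the opening, from 0 (shut) to 1 (fully open), then the shift along the tool's x, y, z in fractions of the full range, 1 being 750 mm, then the turn, a rotation vector about the tool's x, y, z in normalised numbers (1 is pi rad). In form: [[fingers, [tx, ty, tz], [ax, ay, az]], ...]. A call has 1 to 20 rows; each row is the pose to reach, as a shift and turn from the pose commanded when the call began, along the tool's axes at that moment; what a row does not reach only later rows make up. A row lasts 1/10 s, in which the tool goes at most 50 mm and 8.59 degrees, less where a joint would pass 70% of its speed; a pose out of reach is approached as far as the arm can. A shift or turn number past 1, either way, is cut back to 1. A call with a gripper value outside its range is refused whole. The fingers move at their own pace and stop on an object; "squeeze" is the grip in N (left out, the last holds). Time passes only in rows, so rows that repeat a pose let the fingers close. It gives the time, the measured TCP pose, the force, the opening and the grip force at its end, in the units of the state.
- manip.get_obs(): the state, without advancing time (a new reading comes with each control period).
- manip.get_image(name): name is "scene" or "top" or "wrist"; returns a dict with "color" (420x560x3 uint8, blue, green, red), "z_map" (420x560 float32, mm along the optical axis (not along the pixel's ray), 0 where there is no reading), "vertical_fov" (degrees; the focal length in pixels is half the picture's height over the tangent of half this angle, whatever the lens; pixels are square), "cx", "cy" (the principal point, pixels), "extrinsics" (4x4, takes a point from camera to world coordinates). Camera axes: x right, y down, z forward; pixel columns grow to the right and rows downward; lengths in mm; the calibration is good to about 2 mm. The wrist camera is an equidistant fisheye: a pixel r from the principal point sees the ray r / f radians off the axis. A picture is of the moment at which its call begins.
- manip.sign_off(): hands the job in; it is judged then, once.
The state is a dict: "time_s": time; "joints": joint angles; "joint_velocities": joint speeds; "joint_torque": joint torques, N m; "position": TCP position; "tcp_rot": TCP orientation; "wrist_force": force on the tool from outside, world axes, zero at the start; "moment": the same for the moment, N m; "grip_width": finger opening in mm; "gripper_force": force on a finger pad.
Only numpy, scipy, OpenCV 4.12 (cv2) and the standard library are available. Lean on these libraries where they do the work, as an engineer would, in place of code of your own. Each camera call takes 0.05 s, during which the arm holds its last target. There are 200 camera calls.

## Working session

There is one attempt and no reset: what is moved stays moved. The work goes in short steps, Python scripts to look and compute and a tool call to move; the robot and the scene stay as the last step left them, time stands still between calls to the robot, and variables do not carry over. Pictures are saved under pics/ and viewed, at most 12 in all, crops included, and the job is handed in when it is done.

Besides the shell and the picture viewer there is one more tool, called after "Request:" as name([rows], argument=value, ...), one row to a line, values as JSON. arm_command: Moves the arm, as the interface text tells. Its arguments: {"type":"object","properties":{"commands":{"type":"array"},"squeeze":{"type":"number"}},"required":["commands"]}

```bash
mkdir -p pics; cat > h.py <<'E'
import numpy as np, cv2
from bench import manip
def grab(n):
    im=manip.get_image(n); np.savez('%s.npz'%n,**{k:v for k,v in im.items()}); return im
def focal(im): return im['color'].shape[0]/2/np.tan(np.radians(im['vertical_fov'])/2)
def cloud(im):
    f=focal(im); z=im['z_map']; v,u=np.mgrid[:z.shape[0],:z.shape[1]]
    P=np.stack([(u-im['cx'])/f*z,(v-im['cy'])/f*z,z],-1)
    E=np.array(im['extrinsics']); return P@E[:3,:3].T+E[:3,3]
def ray(im,u,v,fish=False):
    f=focal(im); d=np.array([u-im['cx'],v-im['cy']],float)
    if fish:
        r=np.hypot(*d); t=r/f; c=np.array([*(d/max(r,1e-9)*np.sin(t)),np.cos(t)])
    else: c=np.array([*(d/f),1.])
    E=np.array(im['extrinsics']); c=E[:3,:3]@c; return E[:3,3],c/np.linalg.norm(c)
def onplane(im,u,v,h,fish=False):
    o,d=ray(im,u,v,fish); return o+d*(h-o[2])/d[2]
E
python3 - <<'E'
from h import *
for n in ('scene','top'):
    im=grab(n); cv2.imwrite('pics/%s0.png'%n,im['color']); print(n,focal(im),im['cx'],im['cy'],np.round(im['extrinsics'],3).tolist())
o=manip.get_obs(); print(o['time_s'],o['position'],o['tcp_rot'],o['grip_width'])
E
```

```text
scene 418.35030992553624 279.65059073524003 206.79145606142248 [[0.827, -0.397, 0.399, 129.205], [-0.563, -0.566, 0.603, -599.128], [-0.013, -0.723, -0.691, 795.65], [0.0, 0.0, 0.0, 1.0]]
top 454.6807480227874 283.7867846966396 198.91872935770368 [[0.009, -0.989, 0.146, 365.344], [-1.0, -0.006, 0.023, -6.174], [-0.022, -0.146, -0.989, 1120.648], [0.0, 0.0, 0.0, 1.0]]
0.1 [200.4685504  617.94450659 230.76279132] [-1.16488691e-04  1.56267933e-01  9.87714564e-01 -5.10358091e-04] 85.35733691707442
```

View pics/scene0.png

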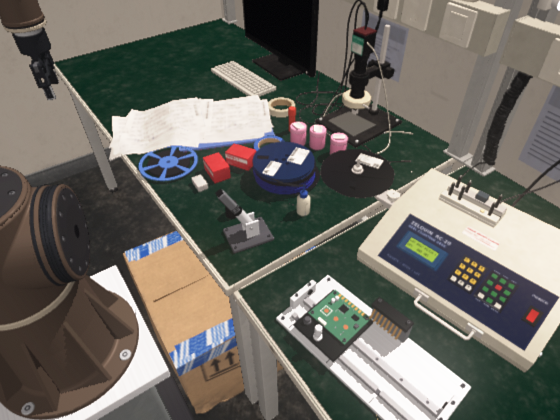

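View pics/top0.png

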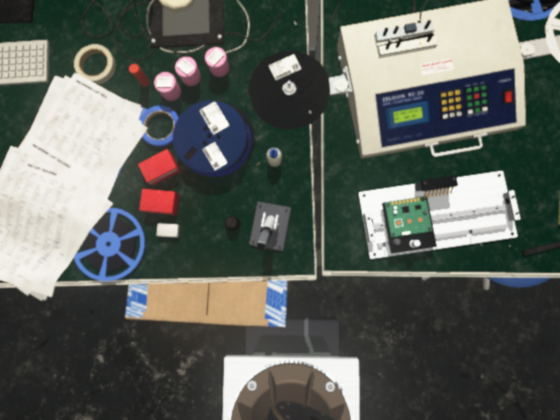

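The scene view shows the slide at lower right with the knob near (318,330), and the stand near (245,225). The top view shows the slide at (440,215) with the knob near (412,243), and the stand near (268,228).

```bash
python3 - <<'E'
import numpy as np,cv2
from h import *
T={k:v for k,v in np.load('top.npz').items()}; S={k:v for k,v in np.load('scene.npz').items()}
c=T['color']; s=S['color']
a=cv2.resize(c[165:265,350:530],None,fx=4,fy=4,interpolation=2)[:,:400]
b=cv2.resize(c[190:265,215:315],None,fx=4,fy=4,interpolation=2)
d=cv2.resize(s[260:360,270:370],None,fx=4,fy=4,interpolation=2)
e=cv2.resize(s[180:255,180:280],None,fx=4,fy=4,interpolation=2)
cv2.imwrite('pics/crops.png',np.vstack([np.hstack([a,d]),np.hstack([b,e])])[:,:800][:,:] if 0 else cv2.resize(np.vstack([np.hstack([a,d]),np.hstack([b,e])]),(680,595)))
PT=cloud(T); PS=cloud(S)
for n,P in (('top',PT),('scene',PS)):
    print(n)
    x0,x1,y0,y1=(350,530,165,270) if n=='top' else (260,480,255,420)
    Q=P[y0:y1,x0:x1].reshape(-1,3)
    for lo,hi in ((-5,4),(6,15),(30,40),(40,44),(66,75)):
        m=(Q[:,2]>lo)&(Q[:,2]<hi); print(lo,hi,m.sum(),np.round(np.percentile(Q[m],[2,50,98],axis=0)).tolist() if m.sum() else '')
# knob vicinity top cloud heights
print(np.round(PT[238:250,404:420,2]).astype(int))
print(np.round(PT[243,412]),np.round(PT[228,268]))
E
```

```text
top
-5 4 6787 [[363.0, -578.0, -2.0], [442.0, -372.0, 2.0], [617.0, -147.0, 4.0]]
6 15 5965 [[394.0, -535.0, 6.0], [509.0, -403.0, 11.0], [594.0, -174.0, 14.0]]
30 40 1059 [[405.0, -520.0, 32.0], [438.0, -282.0, 37.0], [537.0, -214.0, 40.0]]
40 44 1135 [[421.0, -525.0, 40.0], [483.0, -276.0, 42.0], [540.0, -181.0, 44.0]]
66 75 422 [[418.0, -381.0, 67.0], [560.0, -338.0, 71.0], [577.0, -281.0, 74.0]]
scene
-5 4 12446 [[347.0, -540.0, -2.0], [529.0, -312.0, 1.0], [674.0, -73.0, 4.0]]
6 15 8014 [[398.0, -512.0, 7.0], [512.0, -407.0, 10.0], [597.0, -186.0, 14.0]]
30 40 1971 [[402.0, -458.0, 31.0], [451.0, -308.0, 36.0], [680.0, -190.0, 40.0]]
40 44 2042 [[424.0, -526.0, 40.0], [493.0, -289.0, 42.0], [677.0, -185.0, 44.0]]
66 75 1410 [[419.0, -424.0, 66.0], [689.0, -342.0, 70.0], [720.0, -256.0, 75.0]]
[[  41   38   37   38   37   37   39   39   35   33   40   35   37   36
    38   36]
 [  38   35   38   36   37   37   40   37   35   39   38   37   40   33
    34   36]
 [  38   35   38   37   36   38   37   39   37   63   70   75   75   77
    74   37]
 [  35   34   33   35   39   40   42   41   56   72   74   75   72   70
    77   70]
 [  36   39   39   36   39   41   44   50   64   73   74   71   72   71
    70   74]
 [  35   38   39   38   37   40   42   51   60   71   72   72   75   73
    74   72]
 [  36   37   38   38   38   38   43   44   60   67   72   73   71   71
    76   70]
 [  37   34   36   35   32   35   47   41   53   63   68   68   72   71
    70   35]
 [  35   37   37   34   38   36   38   44   43   41   56 1121   39   40
    37   39]
 [  38   38   36   38   39   37   38   36   41   35   39   34   38   40
    37   37]
 [  37   34   37   41   37   37   37   37   35   39   35   36   37   36
    34   37]
 [  37   35   35   36   36   36   38   34   36   36   34   36   35   13
    13   13]]
[ 421. -278.   60.] [449.  52. 108.]
```

View pics/crops.png

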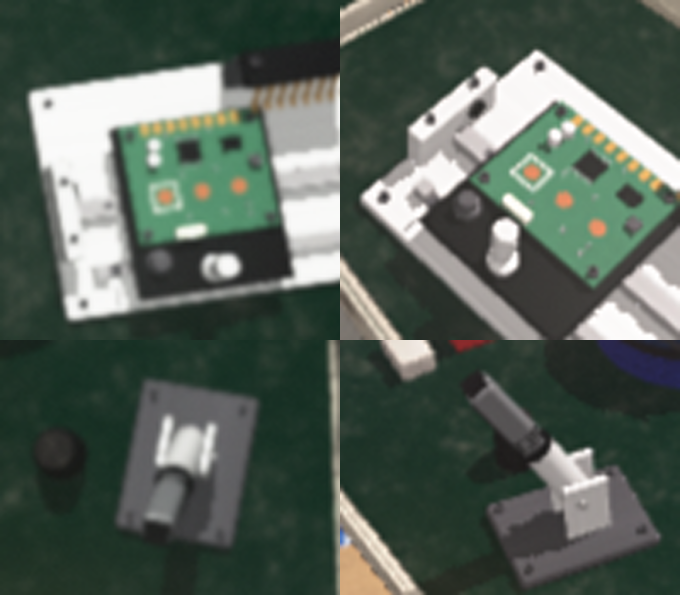

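The crops show three copper lands. The leftmost, inside the white square, is the marked one. They also show the bright knob, the dark plunger head to its left, and the probe leaning out of the tube with its square barrel up towards the robot.

```bash
cat > m.py <<'E'
from h import *
def tri(o1,d1,o2,d2):
    A=np.stack([d1,-d2],1); t=np.linalg.lstsq(A,o2-o1,rcond=None)[0]
    p,q=o1+d1*t[0],o2+d2*t[1]; return (p+q)/2,np.linalg.norm(p-q)
def lands(im,x0,x1,y0,y1):
    hsv=cv2.cvtColor(im['color'],cv2.COLOR_BGR2HSV)
    g=cv2.inRange(hsv,(50,60,60),(88,255,200)); roi=np.zeros_like(g); roi[y0:y1,x0:x1]=255; g&=roi
    n,l,s,c=cv2.connectedComponentsWithStats(cv2.morphologyEx(g,cv2.MORPH_CLOSE,np.ones((5,5),np.uint8)))
    k=1+np.argmax(s[1:,4]); cnt=cv2.findContours((l==k).astype(np.uint8),0,2)[0][0]; hull=cv2.convexHull(cnt)
    bm=np.zeros_like(g); cv2.fillConvexPoly(bm,hull,255)
    o=cv2.inRange(hsv,(2,70,110),(16,255,255))&bm
    n,l,s,c=cv2.connectedComponentsWithStats(o)
    out=[]
    for i in range(1,n):
        if s[i,4]>=6: out.append((*c[i],s[i,4]))
    return out,hull
E
python3 - <<'E'
from m import *
T={k:v for k,v in np.load('top.npz').items()}; S={k:v for k,v in np.load('scene.npz').items()}
for n,im,r in (('top',T,(350,530,165,270)),('scene',S,(260,480,255,420))):
    L,h=lands(im,*r); print(n)
    for u,v,a in L: print(round(u,1),round(v,1),a,np.round(onplane(im,u,v,41.6),1))
    R=np.array([onplane(im,*p[0],41.6)[:2] for p in h],np.float32); print('board',cv2.minAreaRect(R))
    # base plate
    P=cloud(im); Q=P[r[2]:r[3],r[0]:r[1]].reshape(-1,3); C=im['color'][r[2]:r[3],r[0]:r[1]].reshape(-1,3)
    m=(Q[:,2]>6)&(Q[:,2]<14)&(C.min(1)>110)&(Q[:,0]<610)
    M=np.zeros(im['color'].shape[:2],np.uint8); M[r[2]:r[3],r[0]:r[1]]=m.reshape(r[3]-r[2],r[1]-r[0])*255
    M=cv2.morphologyEx(M,cv2.MORPH_OPEN,np.ones((3,3),np.uint8)); v,u=np.nonzero(M)
    print('base',cv2.minAreaRect(np.array([onplane(im,a,b,10)[:2] for a,b in zip(u,v)],np.float32)))
    # knob top
    m=(P[...,2]>66)&(P[...,2]<80)&(np.abs(P[...,0]-425)<30)&(np.abs(P[...,1]+283)<35); v,u=np.nonzero(m)
    print('knob',m.sum(),np.round(P[m].mean(0),1),np.round(P[m].min(0)),np.round(P[m].max(0)))
    # stand
    x0,x1,y0,y1=(215,315,190,265) if n=='top' else (180,280,180,255)
    Q=P[y0:y1,x0:x1]; C=im['color'][y0:y1,x0:x1].astype(int)
    g=(np.abs(C.max(-1)-C.min(-1))<22)&(C.mean(-1)>45)
    m=g&(Q[...,2]>8)&(Q[...,2]<16); 
    M=cv2.morphologyEx(m.astype(np.uint8),cv2.MORPH_OPEN,np.ones((3,3),np.uint8)); v,u=np.nonzero(M)
    print('standbase',cv2.minAreaRect(np.array([onplane(im,a+x0,b+y0,12)[:2] for a,b in zip(u,v)],np.float32)))
    m=(Q[...,2]>45)&(Q[...,2]<230); q=Q[m]; 
    for lo in range(50,200,12):
        k=(q[:,2]>=lo)&(q[:,2]<lo+12)
        if k.sum()>3: print(lo,k.sum(),np.round(q[k].mean(0),1),np.round(np.ptp(q[k],axis=0)))
E
```

```text
top
409.0 220.8 10 [ 473.9 -277.8   41.6]
420.0 219.0 9 [ 478.4 -303.8   41.6]
398.1 222.3 9 [ 470.1 -252.    41.6]
board ((482.9539794921875, -275.71240234375), (83.42171478271484, 101.071044921875), 8.42429256439209)
base ((495.2262878417969, -352.9021911621094), (165.02015686035156, 359.9271240234375), 8.906425476074219)
knob 38 [ 421.2 -284.4   72.2] [ 416. -292.   67.] [ 427. -278.   77.]
standbase ((463.39898681640625, 54.43602752685547), (85.53591918945312, 109.76172637939453), 79.8661880493164)
50 55 [472.   51.1  58.2] [36. 37. 12.]
62 53 [470.7  54.1  65.3] [35. 37. 11.]
74 24 [461.5  52.5  79.7] [19. 21. 10.]
86 18 [457.3  55.1  91.9] [12. 21. 12.]
98 40 [448.2  54.9 104.4] [25. 25. 11.]
110 24 [443.3  55.6 116.5] [27. 20. 11.]
122 26 [438.1  58.2 127.7] [18. 20. 11.]
134 28 [431.6  59.3 140.3] [17. 19. 11.]
146 25 [424.9  58.9 152.4] [17. 19. 11.]
158 43 [414.   62.4 165.3] [26. 21. 11.]
170 67 [409.4  63.8 173.4] [19. 19.  9.]
scene
326.1 310.4 15 [ 469.  -252.5   41.6]
373.8 310.2 6 [ 550.3 -308.2   41.6]
board ((531.4566040039062, -207.48802185058594), (150.4374237060547, 329.3388366699219), 55.69768142700195)
base ((492.1884460449219, -354.109375), (166.52438354492188, 358.9605407714844), 8.958985328674316)
knob 50 [ 418.5 -287.2   71.6] [ 412. -294.   66.] [ 426. -278.   75.]
standbase ((460.4505615234375, 51.84785079956055), (86.52821350097656, 109.15752410888672), 79.38349151611328)
50 102 [492.3  60.8  56.2] [169. 123.  12.]
62 58 [459.4  45.8  66.7] [43. 33. 12.]
74 36 [449.4  47.6  80.3] [28. 12. 12.]
86 40 [443.4  47.8  92. ] [30. 13. 11.]
98 50 [439.   49.9 103.8] [30. 16. 11.]
110 38 [432.5  51.  115.8] [25. 16. 11.]
122 43 [427.1  52.3 127.6] [27. 16. 12.]
134 44 [420.6  53.4 140. ] [29. 16. 12.]
146 40 [414.8  54.2 152. ] [26. 16. 11.]
158 54 [407.6  56.7 164.3] [26. 19. 12.]
170 40 [407.1  62.  173. ] [17. 17.  6.]
```

Careful with the scale: shifts go in shares of 750 mm and turns go in shares of pi rad. That gives: -533 mm is -0.7107, -476 mm is -0.6347, 1.3 rad is 0.4138.

Request:
arm_command([
  [0.4, [-0.4653, -0.224, -0.0387], [0, 0, 0.2069]],
  [0.4, [-0.4653, -0.224, -0.0387], [0, 0, 0.2069]],
  [0.4, [-0.4653, -0.224, -0.0387], [0, 0, 0.2069]],
  [0.4, [-0.4653, -0.224, -0.0387], [0, 0, 0.2069]],
  [0.4, [-0.4653, -0.224, -0.0387], [0, 0, 0.2069]],
  [0.4, [-0.4653, -0.224, -0.0387], [0, 0, 0.2069]],
  [0.4, [-0.4653, -0.224, -0.0387], [0, 0, 0.2069]],
  [0.4, [-0.4653, -0.224, -0.0387], [0, 0, 0.2069]],
  [0.4, [-0.7107, -0.6347, -0.0387], [0, 0, 0.4138]],
  [0.4, [-0.7107, -0.6347, -0.0387], [0, 0, 0.4138]],
  [0.4, [-0.7107, -0.6347, -0.0387], [0, 0, 0.4138]],
  [0.4, [-0.7107, -0.6347, -0.0387], [0, 0, 0.4138]],
  [0.4, [-0.7107, -0.6347, -0.0387], [0, 0, 0.4138]],
  [0.4, [-0.7107, -0.6347, -0.0387], [0, 0, 0.4138]],
  [0.4, [-0.7107, -0.6347, -0.0387], [0, 0, 0.4138]],
  [0.4, [-0.7107, -0.6347, -0.0387], [0, 0, 0.4138]],
  [0.4, [-0.7107, -0.6347, -0.0387], [0, 0, 0.4138]],
], squeeze=25)

```text
time_s: 1.8
position: [560.7, -0.6, 260.0]
tcp_rot: [-0.0, 0.723, 0.691, -0.0]
wrist_force: [1.2, 1.0, -0.2]
grip_width: 34.2
gripper_force: 0.0
```

```bash
cat > w.py <<'E'
from m import *
from scipy.spatial.transform import Rotation as Ro
def cur():
    o=manip.get_obs(); q=o['tcp_rot']; return np.array(o['position']),Ro.from_quat([q[1],q[2],q[3],q[0]]),o
def down(psi):  # psi = angle of tool y, deg
    a=np.radians(psi); y=np.array([np.cos(a),np.sin(a),0]); z=np.array([0,0,-1.]); return Ro.from_matrix(np.stack([np.cross(y,z),y,z],1))
def rel(p,R):
    p0,R0,_=cur(); return np.round(R0.inv().apply(np.array(p)-p0),1).tolist(),np.round((R0.inv()*R).as_rotvec(),4).tolist()
def show():
    p,R,o=cur(); print('t',round(o['time_s'],2),'p',np.round(p,1),'\nR',np.round(R.as_matrix(),3).tolist(),'\nj',np.round(o['joints'],4).tolist(),'F',np.round(o['wrist_force'],2),'w',round(o['grip_width'],1),'gf',np.round(o['gripper_force'],1))
E
python3 - <<'E'
from w import *
show(); print(rel((420,-286,150),down(-81.1))); print(rel((420,-286,52),down(-81.1)))
E
```

```text
t 1.8 p [560.7  -0.6 260. ] 
R [[0.046, 0.999, -0.001], [0.999, -0.046, 0.0], [0.0, -0.001, -1.0]] 
j [-0.0551, 0.3265, 1.7697, 0.0, 1.046, -0.0091] F [ 1.2   1.   -0.24] w 34.2 gf 0.0
([-291.6, -127.4, 110.1], [-0.0005, 0.0004, 1.3695])
([-291.6, -127.3, 208.1], [-0.0005, 0.0004, 1.3695])
```

In the tool's units: -291 mm is -0.388, -127 mm is -0.1693, 1.37 rad is 0.4361.

Request:
arm_command([
  [0.45, [-0.388, -0.1693, 0.1467], [0, 0, 0.4361]],
  [0.45, [-0.388, -0.1693, 0.1467], [0, 0, 0.4361]],
  [0.45, [-0.388, -0.1693, 0.1467], [0, 0, 0.4361]],
  [0.45, [-0.388, -0.1693, 0.1467], [0, 0, 0.4361]],
  [0.45, [-0.388, -0.1693, 0.1467], [0, 0, 0.4361]],
  [0.45, [-0.388, -0.1693, 0.1467], [0, 0, 0.4361]],
  [0.45, [-0.388, -0.1693, 0.1467], [0, 0, 0.4361]],
  [0.45, [-0.388, -0.1693, 0.1467], [0, 0, 0.4361]],
  [0.45, [-0.388, -0.1693, 0.1467], [0, 0, 0.4361]],
  [0.45, [-0.388, -0.1693, 0.1467], [0, 0, 0.4361]],
  [0.45, [-0.388, -0.1693, 0.1467], [0, 0, 0.4361]],
  [0.45, [-0.388, -0.1693, 0.1467], [0, 0, 0.4361]],
])

```text
time_s: 3.0
position: [421.7, -283.5, 150.4]
tcp_rot: [0.0, 0.997, 0.081, 0.0]
wrist_force: [0.9, -0.5, -0.0]
grip_width: 38.6
gripper_force: 0.0
```

```bash
python3 - <<'E'
from w import *
show(); im=grab('wrist'); print(focal(im),im['cx'],im['cy'],np.round(im['extrinsics'],3).tolist()); cv2.imwrite('pics/w1.png',im['color'])
print(rel((420,-286,150),down(-81.1)))
E
```

```text
t 3.0 p [ 421.7 -283.5  150.4] 
R [[0.987, 0.162, 0.0], [0.162, -0.987, -0.0], [0.0, 0.0, -1.0]] 
j [-0.6516, 0.3909, 1.9997, 0.0001, 0.7509, 0.7564] F [ 0.91 -0.55 -0.03] w 38.6 gf 0.0
325.19226210127806 273.7331458247105 209.21859655852973 [[0.162, -0.935, -0.315, 502.316], [-0.987, -0.153, -0.052, -269.293], [0.001, 0.32, -0.947, 293.019], [0.0, 0.0, 0.0, 1.0]]
([-2.0, 2.0, 0.4], [0.0001, -0.0002, 0.0065])
```

View pics/w1.png

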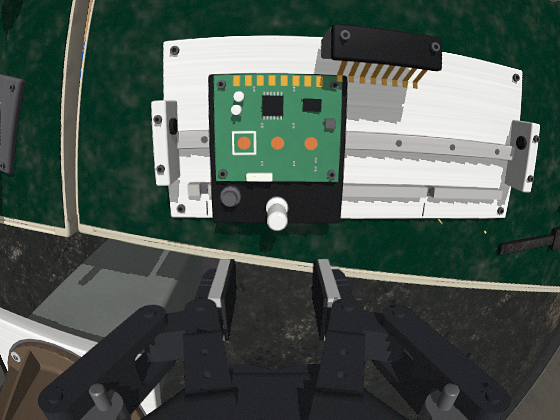

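The wrist view shows the open fingers at the bottom. The knob top is at about (277,221), the marked land at (244,144) and the other lands at (278,144) and (311,144).

```bash
python3 - <<'E'
from w import *
W={k:v for k,v in np.load('wrist.npz').items()}; T={k:v for k,v in np.load('top.npz').items()}
L,h=lands(W,180,370,60,200)
for u,v,a in L: print(round(u,1),round(v,1),a,np.round(onplane(W,u,v,41.6,True),1))
g=W['color'].min(-1); M=np.zeros_like(g); M[190:240,255:300]=(g[190:240,255:300]>225)*255
n,l,s,c=cv2.connectedComponentsWithStats(M); k=1+np.argmax(s[1:,4]); print('knob',c[k],s[k],np.round(onplane(W,*c[k],72,True),1))
m=[p for p in L if abs(p[0]-244)<5][0]
print('tri land',tri(*ray(W,m[0],m[1],True),*ray(T,398.1,222.3)))
tk=T['color'].min(-1)[236:250,408:422]; v,u=np.nonzero(tk>225); print('tri knob',u.mean()+408,v.mean()+236,tri(*ray(W,*c[k],True),*ray(T,u.mean()+408,v.mean()+236)))
E
```

```text
243.6 142.5 121 [ 468.7 -251.3   41.6]
277.0 142.6 125 [ 472.7 -276.9   41.6]
310.6 143.0 127 [ 476.8 -302.7   41.6]
knob [277.02575107 220.46781116] [269 212  17  18 233] [ 420.6 -285.3   72. ]
tri land (array([ 469.49988174, -251.36706133,   45.41286646]), np.float64(0.7949727274633072))
tri knob 416.6470588235294 242.52941176470588 (array([ 421.1357262 , -285.3338699 ,   73.64777039]), np.float64(0.35442292618331656))
```

In the tool's units: 98 mm is 0.1307, 1.8 mm is 0.0024, 0.006 rad is 0.0019.

Request:
arm_command([
  [0.45, [-0.002, 0.0024, 0.06], [0, 0, 0.0019]],
  [0.45, [-0.002, 0.0024, 0.1], [0, 0, 0.0019]],
  [0.45, [-0.002, 0.0024, 0.1227], [0, 0, 0.0019]],
  [0.45, [-0.002, 0.0024, 0.1307], [0, 0, 0.0019]],
  [0, [-0.002, 0.0024, 0.1307], [0, 0, 0.0019]],
  [0, [-0.002, 0.0024, 0.1307], [0, 0, 0.0019]],
  [0, [-0.002, 0.0024, 0.1307], [0, 0, 0.0019]],
  [0, [-0.002, 0.0024, 0.1307], [0, 0, 0.0019]],
  [0, [-0.002, 0.0024, 0.1307], [0, 0, 0.0019]],
  [0, [-0.002, 0.0024, 0.1307], [0, 0, 0.0019]],
], squeeze=25)

```text
time_s: 4.05
position: [420.4, -286.5, 52.9]
tcp_rot: [0.0, 0.997, 0.076, 0.0]
wrist_force: [0.7, 2.3, 5.3]
grip_width: 13.4
gripper_force: 25.9
```

```bash
python3 - <<'E'
from w import *
show()
E
```

```text
t 4.05 p [ 420.4 -286.5   52.9] 
R [[0.989, 0.151, 0.001], [0.151, -0.989, -0.001], [0.001, 0.001, -1.0]] 
j [-0.6578, 0.5518, 2.0653, 0.0001, 0.5234, 0.7611] F [0.68 2.32 5.3 ] w 13.4 gf 25.9
```

Request:
arm_command([
  [0, [0, 0.0067, 0], [0, 0, 0]],
  [0, [0, 0.02, 0], [0, 0, 0]],
  [0, [0, 0.0373, 0], [0, 0, 0]],
  [0, [0, 0.0547, 0], [0, 0, 0]],
  [0, [0, 0.072, 0], [0, 0, 0]],
  [0, [0, 0.0867, 0], [0, 0, 0]],
  [0, [0, 0.096, 0], [0, 0, 0]],
  [0, [0, 0.1013, 0], [0, 0, 0]],
  [0, [0, 0.104, 0], [0, 0, 0]],
  [0, [0, 0.104, 0], [0, 0, 0]],
  [0, [0, 0.104, 0], [0, 0, 0]],
])

```text
time_s: 5.15
position: [432.6, -363.8, 52.9]
tcp_rot: [0.001, 0.997, 0.076, 0.001]
wrist_force: [3.3, 2.1, 6.3]
grip_width: 14.2
gripper_force: 26.0
```

```bash
python3 - <<'E'
from w import *
show()
im=grab('top')
L,h=lands(im,350,530,165,270)
for u,v,a in L: print(round(u,1),round(v,1),a,np.round(onplane(im,u,v,41.6),1))
im=grab('wrist')
L,h=lands(im,180,370,60,200)
for u,v,a in L: print(round(u,1),round(v,1),a,np.round(onplane(im,u,v,41.6,True),1))
E
```

```text
t 5.15 p [ 432.6 -363.8   52.9] 
R [[0.989, 0.151, 0.001], [0.151, -0.989, -0.001], [0.001, 0.001, -1.0]] 
j [-0.7531, 0.6025, 1.936, 0.0003, 0.6014, 0.6658] F [3.26 2.12 6.32] w 14.2 gf 26.0
273.0 163.2 329 [ 485.  -354.6   41.6]
219.5 163.9 313 [ 480.9 -329.    41.6]
326.8 163.4 313 [ 489.  -380.4   41.6]
```

Request:
arm_command([
  [0.45, [0, 0, 0], [0, 0, 0]],
  [0.45, [0, 0, 0], [0, 0, 0]],
  [0.45, [0, 0, 0], [0, 0, 0]],
  [0.45, [0, 0, 0], [0, 0, 0]],
  [0.45, [0, 0, 0], [0, 0, 0]],
  [0.45, [0, 0, -0.0533], [0, 0, 0]],
  [0.45, [0, 0, -0.12], [0, 0, 0]],
  [0.45, [0, 0, -0.1867], [0, 0, 0]],
  [0.45, [0, 0, -0.24], [0, 0, 0]],
  [0.45, [0, 0, -0.2667], [0, 0, 0]],
  [0.45, [0, 0, -0.2667], [0, 0, 0]],
])

```text
time_s: 6.35
position: [433.0, -364.5, 255.7]
tcp_rot: [0.002, 0.997, 0.076, 0.002]
wrist_force: [-0.2, 0.9, -2.1]
grip_width: 38.3
gripper_force: 0.0
```

```bash
python3 - <<'E'
from w import *
show()
im=grab('wrist'); cv2.imwrite('pics/w2.png',im['color'])
L,h=lands(im,100,450,40,300)
for u,v,a in L: print(round(u,1),round(v,1),a,np.round(onplane(im,u,v,41.6,True),1))
T=grab('top'); cv2.imwrite('pics/t2.png',T['color'])
L,h=lands(T,350,530,165,270)
for u,v,a in L: print(round(u,1),round(v,1),a,np.round(onplane(T,u,v,41.6),1))
E
```

```text
t 6.35 p [ 433.  -364.5  255.7] 
R [[0.988, 0.151, 0.004], [0.151, -0.988, -0.004], [0.003, 0.004, -1.0]] 
j [-0.7533, 0.3352, 1.7681, -0.0, 1.0327, 0.6658] F [-0.17  0.95 -2.07] w 38.3 gf 0.0
248.1 130.5 59 [ 481.1 -329.    41.6]
271.7 130.3 62 [ 485.1 -354.6   41.6]
295.8 130.4 60 [ 489.  -380.5   41.6]
```

View pics/w2.png

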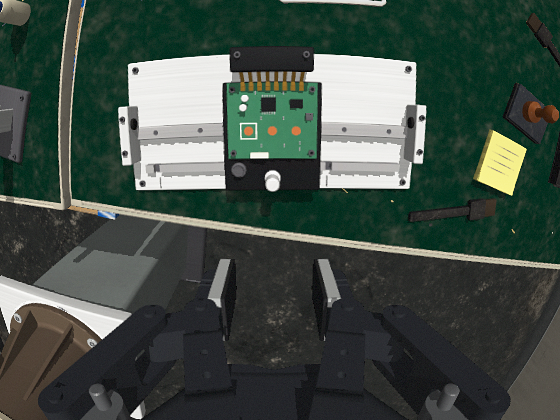

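The picture shows the carrier at the middle of the slide. The knob is at (272,180), midway between the stops at about 127 and 417, and the board's gold fingers line up with the block's contacts. I'll check this numerically, then fit the arm geometry for the tilted grasp.

```bash
python3 - <<'E'
from w import *
W={k:v for k,v in np.load('wrist.npz').items()}
c=W['color'].astype(int); m=((c.min(-1)>95)&(c.max(-1)-c.min(-1)<25)).astype(np.uint8)*255; m[:, :95]=0; m[:,440:]=0; m[:40]=0; m[205:]=0
n,l,s,ce=cv2.connectedComponentsWithStats(cv2.morphologyEx(m,cv2.MORPH_OPEN,np.ones((3,3),np.uint8)))
# each plate edge's screws / corners: use pixels of plate lower (front) & upper rows
v,u=np.nonzero(l>0); P=np.array([onplane(W,a,b,10,True)[:2] for a,b in zip(u,v)])
a=np.radians(8.9); ex=np.array([np.cos(a),np.sin(a)]); ey=np.array([-np.sin(a),np.cos(a)])
o=np.array([481.4,-355.4]); q=np.stack([(P-o)@ex,(P-o)@ey],1)
for lo,hi in ((-68,-58),(-58,-45),(75,92)):
    k=(q[:,0]>lo)&(q[:,0]<hi)&(abs(q[:,1])<200); print(lo,hi,k.sum(),np.percentile(q[k,1],[0.5,99.5]).round(1))
for p in ((481.1,-329.0),(489,-380.5)): print(((np.array(p)-o)@ex).round(1),((np.array(p)-o)@ey).round(1))
# arm fit
from scipy.optimize import least_squares
D=[([.48,1.596,1.065],np.hypot(200.615,618.261),231.297),([.3265,1.7697,1.046],560.7,260),([.3909,1.9997,.7509],np.hypot(421.7,283.5),150.4),([.5518,2.0653,.5234],np.hypot(420.4,286.5),52.9),([.6025,1.936,.6014],np.hypot(432.6,363.8),52.9),([.3352,1.7681,1.0327],np.hypot(433,364.5),255.7)]
def fk(x,j):
    a1,a,b,off,hz=x; s2,s3=j[0],j[0]+j[1]
    return a1+a*np.sin(s2)+b*np.sin(s3)+off*np.cos(s3), hz+a*np.cos(s2)+b*np.cos(s3)-off*np.sin(s3)
r=least_squares(lambda x:np.ravel([np.subtract(fk(x,j),(R,z)) for j,R,z in D]),[0,500,500,0,100]); print(r.x.round(1),np.abs(r.fun).max().round(2))
E
```

```text
-68 -58 1457 [-178.   178.1]
-58 -45 1943 [-177.9  177.8]
75 92 2725 [-176.6  177.5]
3.8 26.1
3.6 -26.0
[  2.  595.7 444.8  32.6 -53.1] 1.44
```

In the tool's units: -418 mm is -0.5573, 71 mm is 0.0947, 0.337 rad is 0.1073.

Request:
arm_command([
  [0.6, [0.0947, -0.5573, -0.032], [0, 0, 0.1073]],
  [0.6, [0.0947, -0.5573, -0.032], [0, 0, 0.1073]],
  [0.6, [0.0947, -0.5573, -0.032], [0, 0, 0.1073]],
  [0.6, [0.0947, -0.5573, -0.032], [0, 0, 0.1073]],
  [0.6, [0.0947, -0.5573, -0.032], [0, 0, 0.1073]],
  [0.6, [0.0947, -0.5573, -0.032], [0, 0, 0.1073]],
  [0.6, [0.0947, -0.5573, -0.032], [0, 0, 0.1073]],
  [0.6, [0.0947, -0.5573, -0.032], [0, 0, 0.1073]],
  [0.6, [0.0947, -0.5573, -0.032], [0, 0, 0.1073]],
  [0.6, [0.0947, -0.5573, -0.032], [0, 0, 0.1073]],
  [0.6, [0.0947, -0.5573, -0.032], [0, 0, 0.1073]],
  [0.6, [0.0947, -0.5573, -0.032], [0, 0, 0.1073]],
])

```text
time_s: 7.65
position: [438.4, 59.9, 275.5]
tcp_rot: [0.0, 0.996, -0.093, -0.001]
wrist_force: [-0.1, -0.5, -0.2]
grip_width: 51.1
gripper_force: 0.0
```

```bash
python3 - <<'E'
from w import *
show()
im=grab('wrist'); cv2.imwrite('pics/w3.png',im['color'])
E
```

```text
t 7.65 p [438.4  59.9 275.5] 
R [[0.983, -0.184, -0.002], [-0.184, -0.983, -0.0], [-0.002, 0.001, -1.0]] 
j [0.0674, 0.136, 1.9891, -0.0002, 1.0181, 1.8238] F [-0.07 -0.47 -0.17] w 51.1 gf 0.0
```

View pics/w3.png

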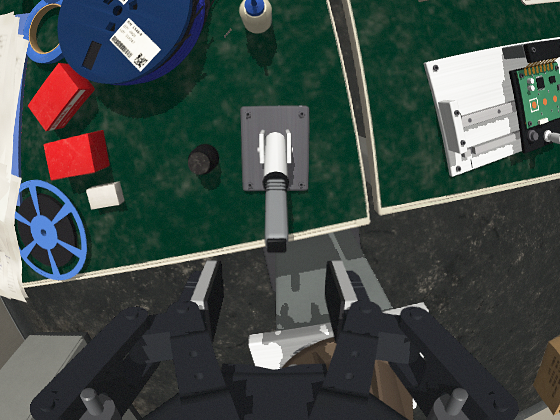

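The wrist view shows the stand base at (276,150), the collar near (275,183) and the barrel running down to its end at about (277,243), roughly centred between the fingers. Next I'll measure the barrel axis.

```bash
python3 - <<'E'
from w import *
W={k:v for k,v in np.load('wrist.npz').items()}
c=W['color'].astype(int); f=focal(W); E=np.array(W['extrinsics'])
a=np.radians(-10.4); xs=np.array([np.cos(a),np.sin(a),0]); ys=np.array([-np.sin(a),np.cos(a),0])
t=np.radians(25); ax=-np.sin(t)*xs+np.array([0,0,np.cos(t)]); nrm=np.cross(ys,ax)*-1; nrm=nrm*np.sign(nrm[2])
O=np.array([462,53.1,0]); M=O-20*xs+[0,0,96]; print('mouth',M.round(1),'nrm',nrm.round(2))
# stand base mask centre
def pt(u,v):
    d=np.array([u-W['cx'],v-W['cy']]); r=np.hypot(*d); th=r/f; z=W['z_map'][v,u]
    p=np.array([*(d/r*np.tan(th)*z),z]); return E[:3,:3]@p+E[:3,3]
g=((c.max(-1)-c.min(-1)<20)&(c.mean(-1)>55)&(c.mean(-1)<125)).astype(np.uint8)
b=g.copy(); b[:,:235]=0;b[:,315:]=0;b[:100]=0;b[200:]=0
v,u=np.nonzero(cv2.morphologyEx(b,cv2.MORPH_OPEN,np.ones((3,3),np.uint8)))
print('base',cv2.minAreaRect(np.array([onplane(W,x,y,12,True)[:2] for x,y in zip(u,v)],np.float32)))
for v in range(188,246,6):
    row=c[v,255:300]; ng=(row[:,1]-np.maximum(row[:,0],row[:,2])<8)&(row.mean(-1)>60)
    k=np.nonzero(ng)[0]; ul,ur=k.min()+255,k.max()+255
    o,d=ray(W,(ul+ur)/2,v,True)
    # offset of ray from axis along ys
    n=np.cross(d,ax); n/=np.linalg.norm(n); off=np.dot(o-M,n)*np.sign(n@ys)
    p=pt((ul+ur)//2,v)-M
    print(v,ul,ur,'lat',off.round(1),'| s',(p@ax).round(1),'y',(p@ys).round(1),'n',(p@nrm).round(1), 'P',(p+M).round(0))
E
```

```text
mouth [442.3  56.7  96. ] nrm [ 0.89 -0.16  0.42]
base ((462.4914855957031, 54.50109100341797), (84.82818603515625, 109.05598449707031), 79.98825073242188)
188 255 299 lat -0.4 | s 22.9 y -0.3 n 8.0 P [440.  57. 120.]
194 265 285 lat 1.6 | s 31.5 y 1.7 n 8.0 P [437.  59. 128.]
200 265 286 lat 1.2 | s 39.9 y 1.7 n 8.1 P [433.  60. 136.]
206 265 286 lat 1.2 | s 48.9 y 1.8 n 9.0 P [430.  61. 144.]
212 265 286 lat 1.3 | s 54.9 y 1.8 n 7.4 P [426.  61. 149.]
218 265 287 lat 0.9 | s 62.4 y 1.0 n 7.5 P [423.  61. 156.]
224 265 287 lat 1.0 | s 69.4 y 1.0 n 7.4 P [420.  62. 162.]
230 265 287 lat 1.0 | s 75.0 y 1.1 n 6.0 P [417.  62. 166.]
236 265 299 lat -4.0 | s 80.8 y -3.9 n 5.0 P [412.  58. 171.]
242 255 299 lat 0.3 | s 85.7 y 0.3 n 3.1 P [410.  63. 175.]
```

```bash
python3 - <<'E'
from w import *
R=down(-100.3)*Ro.from_rotvec([0,np.radians(10),0]); z=R.as_matrix()[:,2]; print(z)
T=np.array([419.6,62.1,142.5])+19*z
for k in (85,45,0): print(T-k*z,rel(T-k*z,R))
E
```

```text
[ 0.17084984 -0.03104868 -0.98480775]
[408.3239103  64.1492128 207.4973117] ([-30.5, 1.1, 68.2], [0.001, 0.1756, -0.0064])
[415.15790406  62.90726565 168.10500158] ([-23.5, 1.1, 107.6], [0.001, 0.1756, -0.0064])
[422.84614703  61.5100751  123.78865269] ([-15.7, 1.0, 151.9], [0.001, 0.1756, -0.0064])
```

In the tool's units: 152 mm is 0.2027, 107.6 mm is 0.1435, 0.1756 rad is 0.0559.

Request:
arm_command([
  [0.6, [-0.0407, 0.0015, 0.0467], [0, 0.0559, 0]],
  [0.6, [-0.0407, 0.0015, 0.0907], [0, 0.0559, 0]],
  [0.6, [-0.0407, 0.0015, 0.0907], [0, 0.0559, 0]],
  [0.6, [-0.0407, 0.0015, 0.0907], [0, 0.0559, 0]],
  [0.6, [-0.036, 0.0015, 0.1173], [0, 0.0559, 0]],
  [0.6, [-0.0313, 0.0015, 0.1435], [0, 0.0559, 0]],
  [0.6, [-0.0261, 0.0015, 0.1733], [0, 0.0559, 0]],
  [0.6, [-0.0209, 0.0013, 0.2027], [0, 0.0559, 0]],
  [0.6, [-0.0209, 0.0013, 0.2027], [0, 0.0559, 0]],
])

```text
time_s: 8.6
position: [424.9, 61.7, 123.5]
tcp_rot: [0.009, 0.992, -0.093, 0.086]
wrist_force: [0.4, -0.2, 0.6]
grip_width: 51.7
gripper_force: 0.0
```

```bash
python3 - <<'E'
from w import *
show()
im=grab('wrist'); cv2.imwrite('pics/w4.png',im['color'][60:420])
R=down(-100.3)*Ro.from_rotvec([0,np.radians(10),0]); print(rel([422.8,61.5,123.8],R))
E
```

```text
t 8.6 p [424.9  61.7 123.5] 
R [[0.968, -0.186, 0.169], [-0.183, -0.983, -0.033], [0.173, 0.001, -0.985]] 
j [0.1194, 0.2904, 2.3198, -0.1471, 0.3698, 2.0097] F [ 0.37 -0.25  0.61] w 51.7 gf 0.0
([-1.9, 0.7, 0.3], [0.002, 0.0004, -0.0066])
```

View pics/w4.png

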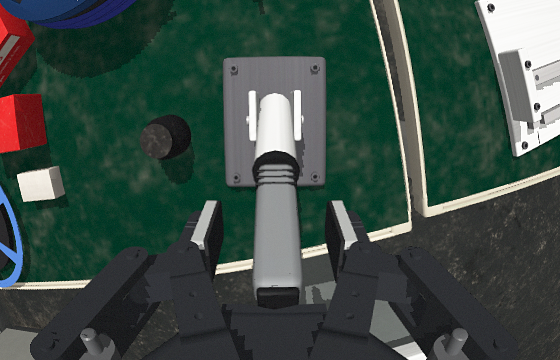

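The barrel (256–299) is centred between the pads (218 and 330), so I'll close.

In the tool's units: -1.9 mm is -0.0025, 0.7 mm is 0.0009.

Request:
arm_command([
  [0, [-0.0025, 0.0009, 0], [0, 0, 0]],
  [0, [-0.0025, 0.0009, 0], [0, 0, 0]],
  [0, [-0.0025, 0.0009, 0], [0, 0, 0]],
  [0, [-0.0025, 0.0009, 0], [0, 0, 0]],
  [0, [-0.0025, 0.0009, 0], [0, 0, 0]],
  [0, [-0.0025, 0.0009, 0], [0, 0, 0]],
  [0, [-0.0025, 0.0009, 0], [0, 0, 0]],
  [0, [-0.0025, 0.0009, 0], [0, 0, 0]],
], squeeze=45)

```text
time_s: 9.45
position: [421.9, 62.1, 125.1]
tcp_rot: [0.008, 0.992, -0.092, 0.088]
wrist_force: [-1.2, -1.6, 9.6]
grip_width: 19.5
gripper_force: 46.0
```

```bash
python3 - <<'E'
from w import *
show()
p,R,_=cur(); 
a=np.radians(-10.4); ax=np.array([-np.sin(np.radians(25))*np.cos(a),-np.sin(np.radians(25))*np.sin(a),np.cos(np.radians(25))])
print('axis in tool',R.inv().apply(ax).round(4))
for k in (10,40,75,85): print(k,rel(p+k*ax,R))
E
```

```text
t 9.45 p [421.9  62.1 125.1] 
R [[0.967, -0.184, 0.173], [-0.181, -0.983, -0.032], [0.176, -0.0, -0.984]] 
j [0.1212, 0.2825, 2.3276, -0.1483, 0.3658, 2.0112] F [-1.2  -1.6   9.61] w 19.5 gf 46.0
axis in tool [-0.2561  0.0011 -0.9667]
10 ([-2.6, 0.0, -9.7], [0.0, 0.0, 0.0])
40 ([-10.2, 0.0, -38.7], [0.0, 0.0, 0.0])
75 ([-19.2, 0.1, -72.5], [0.0, 0.0, 0.0])
85 ([-21.8, 0.1, -82.2], [0.0, 0.0, 0.0])
```

Request:
arm_command([
  [0, [-0.0017, 0, -0.0064], [0, 0, 0]],
  [0, [-0.0035, 0, -0.0129], [0, 0, 0]],
  [0, [-0.0068, 0, -0.0257], [0, 0, 0]],
  [0, [-0.0103, 0, -0.0387], [0, 0, 0]],
  [0, [-0.0136, 0, -0.0516], [0, 0, 0]],
  [0, [-0.0171, 0, -0.0644], [0, 0, 0]],
  [0, [-0.0205, 0, -0.0773], [0, 0, 0]],
  [0, [-0.0239, 0, -0.0903], [0, 0, 0]],
  [0, [-0.0273, 0, -0.1031], [0, 0, 0]],
  [0, [-0.0293, 0, -0.1333], [0, 0, 0]],
  [0, [-0.0293, 0, -0.1867], [0, 0, 0]],
  [0, [-0.0293, 0, -0.2], [0, 0, 0]],
])

```text
time_s: 10.65
position: [374.8, 71.3, 271.3]
tcp_rot: [0.008, 0.992, -0.092, 0.089]
wrist_force: [-0.2, 0.5, -1.8]
grip_width: 19.7
gripper_force: 44.7
```

```bash
python3 - <<'E'
from w import *
show()
im=grab('wrist'); cv2.imwrite('pics/w5.png',im['color'][60:420])
E
```

```text
t 10.65 p [374.8  71.3 271.3] 
R [[0.967, -0.184, 0.176], [-0.181, -0.983, -0.031], [0.178, -0.002, -0.984]] 
j [0.1671, -0.0515, 2.2185, -0.0833, 0.8071, 1.9755] F [-0.21  0.52 -1.79] w 19.7 gf 44.7
```

View pics/w5.png

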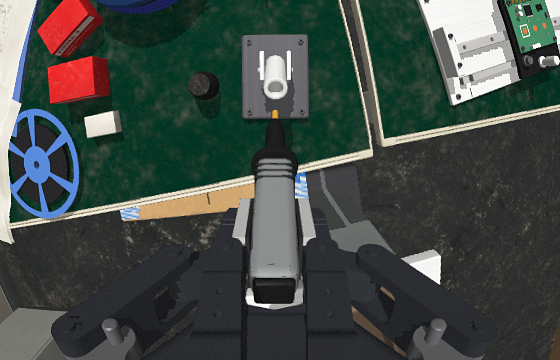

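The probe is clear of the tube and firmly held, with the brass tip visible at about (275,173) in the full frame. Next I'll work out the upright hover pose.

```bash
cat >> w.py <<'E'
Rg=Ro.from_matrix([[.967,-.184,.173],[-.181,-.983,-.032],[.176,0,-.984]]); pg=np.array([421.9,62.1,125.1])
a_=np.radians(-10.4); axg=np.array([-np.sin(np.radians(25))*np.cos(a_),-np.sin(np.radians(25))*np.sin(a_),np.cos(np.radians(25))])
og=np.array([441.2,58.1,95.4])
AV=Rg.inv().apply(axg); OV=Rg.inv().apply(og-pg)   # axis and origin in tool frame
def upright(xang):   # tool orientation with the probe axis vertical, tool x heading xang deg
    a=np.radians(xang); y=np.array([np.sin(a),-np.cos(a),0]); x=np.array([np.cos(a),np.sin(a),0]); zz=np.array([0,0,1.])
    # probe frame in tool: AV ; tool y perpendicular to it
    yt=np.array([0,1,0])-AV[1]*AV; yt/=np.linalg.norm(yt); B=np.stack([np.cross(yt,AV),yt,AV],1)
    G=np.stack([np.cross(y,zz),y,zz],1); return Ro.from_matrix(G@B.T)
E
python3 - <<'E'
from w import *
print('AV',AV.round(4),'OV',OV.round(1),'tip',(OV-62*AV).round(1))
land=np.array([481.1,-329.0,41.6]); R=upright(-34.4); print(R.as_matrix().round(3).tolist(), R.apply(AV).round(3))
for h in (90,30): 
    T=land+[0,0,h]-R.apply(OV-62*AV); print(h,T.round(1),rel(T,R))
E
```

```text
AV [-0.2565  0.0013 -0.9666] OV [14.2  0.4 32.7] tip [30.1  0.3 92.6]
[[0.797, -0.565, -0.212], [-0.546, -0.825, 0.144], [-0.256, 0.001, -0.967]] [0. 0. 1.]
90 [ 477.  -325.6  228.8] ([162.8, 371.5, 72.1], [0.0135, -0.4331, 0.4185])
30 [ 477.  -325.6  168.8] ([152.1, 371.6, 131.1], [0.0135, -0.4331, 0.4185])
```

In the tool's units: 371.5 mm is 0.4953, 162.8 mm is 0.2171, -0.433 rad is -0.1378.

Request:
arm_command([
  [0, [0.04, 0.04, 0], [0, -0.0159, 0.0159]],
  [0, [0.08, 0.1, 0.0133], [0, -0.0477, 0.0414]],
  [0, [0.1067, 0.16, 0.0267], [0, -0.07, 0.0668]],
  [0, [0.1267, 0.22, 0.04], [0, -0.0955, 0.0923]],
  [0, [0.1467, 0.28, 0.0533], [0, -0.1178, 0.1146]],
  [0, [0.1667, 0.34, 0.0667], [0.0032, -0.1369, 0.1273]],
  [0, [0.1867, 0.4, 0.08], [0.0043, -0.1378, 0.1332]],
  [0, [0.2027, 0.4533, 0.0893], [0.0043, -0.1378, 0.1332]],
  [0, [0.2171, 0.4953, 0.096], [0.0043, -0.1378, 0.1332]],
  [0, [0.2171, 0.4953, 0.096], [0.0043, -0.1378, 0.1332]],
  [0, [0.2171, 0.4953, 0.096], [0.0043, -0.1378, 0.1332]],
  [0, [0.2171, 0.4953, 0.096], [0.0043, -0.1378, 0.1332]],
])

```text
time_s: 11.9
position: [475.3, -325.1, 224.8]
tcp_rot: [-0.037, 0.947, -0.293, -0.126]
wrist_force: [-0.2, 0.6, -1.2]
grip_width: 19.3
gripper_force: 44.5
```

```bash
python3 - <<'E'
from w import *
show(); p,R,_=cur(); print('axis',R.apply(AV).round(3),'tip',(p+R.apply(OV-62*AV)).round(1))
W=grab('wrist'); S=grab('scene'); T=grab('top')
a=W['color'][60:360]; b=cv2.resize(S['color'][200:360,260:420],(300,300)); c=cv2.resize(T['color'][170:260,350:480],(433,300))
cv2.imwrite('pics/h1.png',np.vstack([np.hstack([a,np.zeros((300,240,3),np.uint8)]),np.hstack([b,c,np.zeros((300,67,3),np.uint8)])]))
E
```

```text
t 11.9 p [ 475.3 -325.1  224.8] 
R [[0.796, -0.565, -0.218], [-0.546, -0.825, 0.144], [-0.261, 0.005, -0.965]] 
j [-0.6426, 0.5304, 1.5593, -0.0159, 1.3156, 1.5352] F [-0.24  0.65 -1.16] w 19.3 gf 44.5
axis [ 0.006 -0.     1.   ] tip [ 478.9 -328.5  127.5]
```

View pics/h1.png

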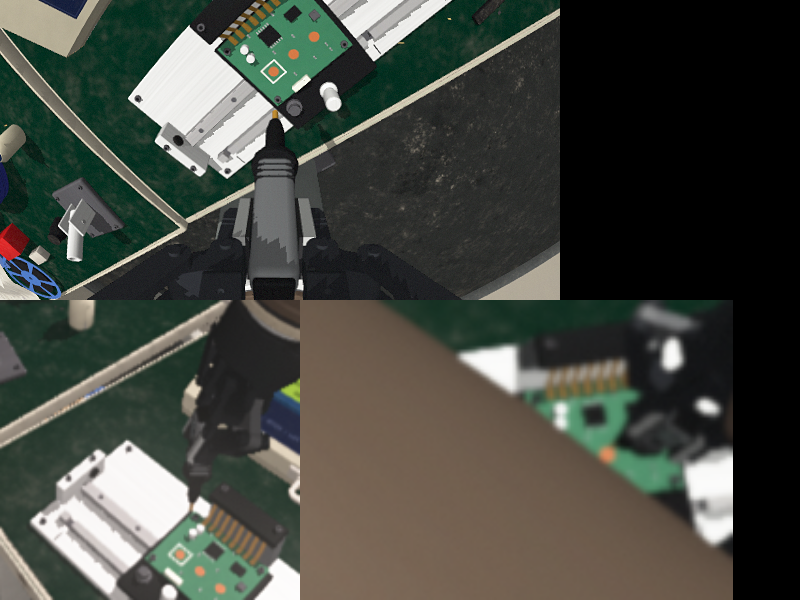

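The upper panel (wrist view) shows the brass tip end near (275,170) in the full frame. The lower-left panel (scene view) shows it near (362,313), in the air above the board. I'll triangulate it.

```bash
cat >> w.py <<'E'
def brass(im,x0,x1,y0,y1,top):
    hsv=cv2.cvtColor(im['color'],cv2.COLOR_BGR2HSV); m=cv2.inRange(hsv,(10,90,70),(30,255,255)); k=np.zeros_like(m); k[y0:y1,x0:x1]=m[y0:y1,x0:x1]
    n,l,s,c=cv2.connectedComponentsWithStats(k)
    if n<2: return None
    i=1+np.argmax(s[1:,4]); v,u=np.nonzero(l==i); e=v.min() if top else v.max(); 
    return u[np.abs(v-e)<2].mean(), e-0.5 if top else e+0.5, s[i].tolist()
E
python3 - <<'E'
from w import *
W={k:v for k,v in np.load('wrist.npz').items()}; S={k:v for k,v in np.load('scene.npz').items()}
a=brass(W,262,290,155,190,True); b=brass(S,352,372,296,322,False); print(a,b)
q,e=tri(*ray(W,a[0],a[1],True),*ray(S,b[0],b[1])); print('tip',q.round(1),'gap',e.round(2))
p,R,_=cur(); pred=p+R.apply(OV-62*AV); print('pred',pred.round(1))
for nm,im,f in (('w',W,True),('s',S,False)):
    o,d=ray(im,*(a if f else b)[:2],f); print(nm,'ray at pred height',(o+d*(pred[2]-o[2])/d[2]).round(1))
L,h=lands(W,200,350,60,170)
for u,v,s in L: print(round(u,1),round(v,1),s,np.round(onplane(W,u,v,41.6,True),1))
# axis direction from wrist: barrel far vs tip
E
```

```text
(np.float64(274.6666666666667), np.float64(169.5), [272, 170, 6, 9, 47]) (np.float64(369.0), np.float64(319.5), [368, 315, 4, 5, 12])
tip [ 483.1 -339.9  126.2] gap 19.12
pred [ 479.4 -328.5  128.3]
w ray at pred height [ 481.8 -330.6  128.3]
s ray at pred height [ 481.4 -350.8  128.3]
313.6 96.3 80 [ 488.9 -380.3   41.6]
293.3 113.7 79 [ 484.9 -354.9   41.6]
273.1 131.0 71 [ 481.  -329.1   41.6]
```

```bash
python3 - <<'E'
from w import *
W={k:v for k,v in np.load('wrist.npz').items()}; S={k:v for k,v in np.load('scene.npz').items()}
a=brass(W,262,290,155,190,True); print(S['color'][302:320,358:366].tolist() if 0 else '')
hsv=cv2.cvtColor(S['color'],cv2.COLOR_BGR2HSV)
for v in range(302,318): print(v,[tuple(int(t) for t in hsv[v,u]) for u in range(359,366)])
b=(362.2,313)
q,e=tri(*ray(W,a[0],a[1],True),*ray(S,*b)); print('tip',q.round(1),'gap',e.round(2))
E
```

```text
302 [(10, 10, 238), (9, 15, 119), (12, 23, 56), (8, 19, 54), (8, 19, 55), (18, 23, 56), (15, 19, 55)]
303 [(11, 13, 217), (8, 20, 102), (12, 23, 55), (15, 19, 55), (12, 23, 56), (12, 23, 55), (18, 24, 54)]
304 [(9, 11, 234), (9, 16, 115), (12, 22, 57), (12, 23, 56), (18, 22, 57), (18, 24, 53), (18, 21, 60)]
305 [(8, 4, 254), (7, 16, 147), (15, 26, 60), (18, 24, 54), (15, 19, 54), (12, 23, 55), (11, 17, 120)]
306 [(15, 2, 255), (7, 14, 159), (8, 17, 61), (12, 25, 52), (8, 20, 51), (13, 22, 81), (8, 14, 205)]
307 [(10, 3, 255), (9, 13, 198), (11, 23, 89), (11, 36, 56), (12, 18, 69), (10, 15, 157), (6, 5, 247)]
308 [(0, 2, 254), (8, 4, 249), (13, 41, 155), (15, 93, 107), (10, 24, 157), (6, 5, 244), (10, 3, 253)]
309 [(0, 2, 253), (12, 5, 248), (14, 61, 172), (15, 107, 150), (15, 28, 234), (10, 3, 254), (15, 2, 252)]
310 [(15, 2, 252), (11, 8, 243), (15, 76, 172), (15, 95, 166), (9, 7, 250), (15, 2, 253), (15, 2, 251)]
311 [(15, 2, 252), (14, 23, 233), (15, 89, 163), (15, 80, 182), (8, 4, 253), (0, 2, 254), (0, 2, 252)]
312 [(10, 3, 254), (11, 20, 205), (14, 66, 124), (17, 50, 142), (44, 12, 231), (48, 5, 240), (8, 4, 253)]
313 [(9, 11, 233), (8, 15, 139), (23, 26, 80), (63, 41, 117), (67, 41, 163), (63, 28, 163), (43, 11, 205)]
314 [(3, 16, 146), (30, 13, 80), (67, 54, 99), (68, 56, 114), (67, 44, 99), (60, 25, 81), (60, 23, 109)]
315 [(24, 16, 82), (68, 56, 104), (68, 63, 106), (65, 28, 99), (20, 9, 81), (8, 15, 69), (55, 20, 76)]
316 [(68, 58, 106), (70, 78, 140), (69, 68, 112), (63, 26, 87), (0, 9, 84), (0, 12, 87), (55, 19, 81)]
317 [(70, 79, 142), (71, 83, 156), (70, 81, 144), (69, 63, 106), (62, 36, 93), (63, 26, 89), (66, 43, 88)]
tip [ 481.4 -331.7  126.5] gap 2.97
```

```bash
python3 - <<'E'
from w import *
p,R,_=cur(); print(rel(p+[-.4,1.4,-71],upright(-34.4)))
E
```

```text
([17.4, -1.3, 68.8], [0.0035, 0.0034, 0.0])
```

In the tool's units: 68.8 mm is 0.0917, 17.4 mm is 0.0232, 0.0035 rad is 0.0011.

Request:
arm_command([
  [0, [0.0067, -0.0017, 0.0213], [0.0011, 0.0011, 0]],
  [0, [0.0133, -0.0017, 0.0507], [0.0011, 0.0011, 0]],
  [0, [0.0187, -0.0017, 0.0733], [0.0011, 0.0011, 0]],
  [0, [0.0221, -0.0017, 0.0867], [0.0011, 0.0011, 0]],
  [0, [0.0232, -0.0017, 0.0917], [0.0011, 0.0011, 0]],
  [0, [0.0232, -0.0017, 0.0917], [0.0011, 0.0011, 0]],
])

```text
time_s: 12.65
position: [475.4, -324.4, 154.5]
tcp_rot: [-0.038, 0.947, -0.294, -0.124]
wrist_force: [-0.4, -0.2, -0.8]
grip_width: 19.3
gripper_force: 44.6
```

```bash
python3 - <<'E'
from w import *
show(); p,R,_=cur(); pred=p+R.apply(OV-62*AV); print('axis',R.apply(AV).round(3),'pred',pred.round(1))
W=grab('wrist'); S=grab('scene')
L,h=lands(W,180,370,60,220)
for u,v,s in L: print(round(u,1),round(v,1),s,np.round(onplane(W,u,v,41.6,True),1))
a=brass(W,262,290,155,195,True); print(a)
for z in (52,54,56,58): print(z,onplane(W,a[0],a[1],z,True).round(1))
u,v=np.round((np.array(S['extrinsics'])[:3,:3].T@(pred-np.array(S['extrinsics'])[:3,3]))/1,2)[:2],0
c=np.array(S['extrinsics'])[:3,:3].T@(pred-np.array(S['extrinsics'])[:3,3]); f=focal(S); u,v=int(c[0]/c[2]*f+S['cx']),int(c[1]/c[2]*f+S['cy']); print('scene expects',u,v)
cw=cv2.resize(W['color'][90:240,200:350],(600,600),interpolation=2); cs=cv2.resize(S['color'][v-25:v+25,u-8:u+8],(192,600),interpolation=2)
cv2.imwrite('pics/h2.png',np.hstack([cw,cs]))
E
```

```text
t 12.65 p [ 475.4 -324.4  154.5] 
R [[0.797, -0.566, -0.212], [-0.547, -0.825, 0.144], [-0.257, 0.001, -0.966]] 
j [-0.6436, 0.5999, 1.6251, -0.0133, 1.176, 1.5352] F [-0.44 -0.19 -0.84] w 19.3 gf 44.6
axis [ 0. -0.  1.] pred [ 479.5 -327.8   57.2]
326.1 119.1 133 [ 489.  -380.4   41.6]
299.9 141.2 124 [ 484.8 -354.7   41.6]
274.5 162.2 112 [ 481.  -328.9   41.6]
(np.float64(274.8), np.float64(156.5), [269, 157, 13, 12, 118])
52 [ 488.8 -334.4   52. ]
54 [ 489.5 -334.9   54. ]
56 [ 490.3 -335.4   56. ]
58 [ 491.  -335.9   58. ]
scene expects 355 330
```

View pics/h2.png

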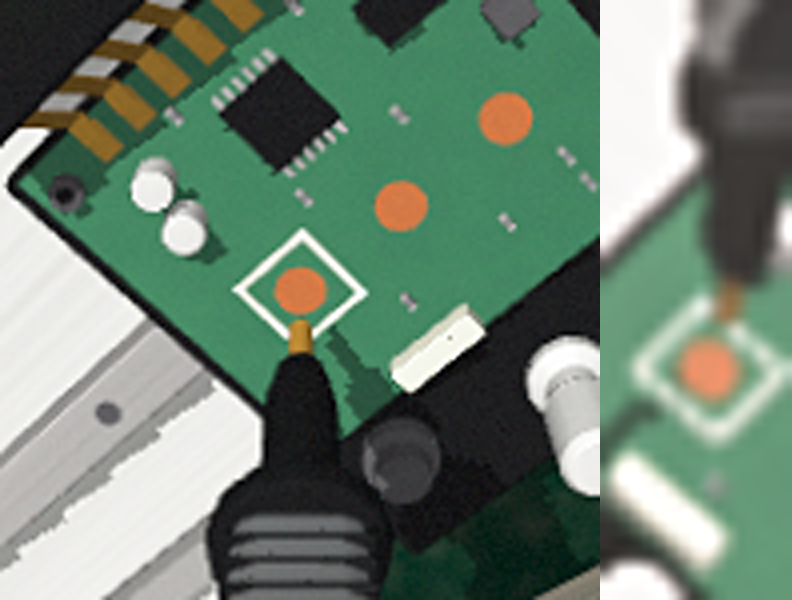

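The enlarged view shows the tip end just short of the land. In the wrist view it is at (274.6,170.1) against the land at (274.5,162.2), and in the scene view at (357.3,331.0). The marked land is the one inside the white square.

```bash
python3 - <<'E'
from w import *
W={k:v for k,v in np.load('wrist.npz').items()}; S={k:v for k,v in np.load('scene.npz').items()}
a=(274.6,170.1); b=(357.3,331.0)
q,e=tri(*ray(W,*a,True),*ray(S,*b)); print('tip',q.round(1),'gap',e.round(2))
for z in (53,55,57,59): print(z,onplane(W,*a,z,True).round(1), onplane(S,*b,z).round(1))
# land in scene
hsv=cv2.cvtColor(S['color'],cv2.COLOR_BGR2HSV); m=cv2.inRange(hsv,(2,80,110),(16,255,255)); m[:325]=0;m[350:]=0;m[:,:345]=0;m[:,366:]=0
v,u=np.nonzero(m); print(len(u),u.mean(),v.mean(),onplane(S,u.mean(),v.mean(),41.6).round(1))
E
```

```text
tip [ 482.3 -330.1   58.3] gap 0.81
53 [ 480.  -328.2   53. ] [ 484.8 -328.6   53. ]
55 [ 480.8 -328.8   55. ] [ 483.9 -329.4   55. ]
57 [ 481.7 -329.3   57. ] [ 482.9 -330.1   57. ]
59 [ 482.5 -329.9   59. ] [ 482.  -330.8   59. ]
24 358.6666666666667 338.0416666666667 [ 482.2 -337.4   41.6]
```

In the tool's units: 13 mm is 0.0173, 2.2 mm is 0.0029.

Request:
arm_command([
  [0, [0, 0, 0.0067], [0, 0, 0]],
  [0, [0.0019, 0, 0.0133], [0, 0, 0]],
  [0, [0.0029, 0, 0.0173], [0, 0, 0]],
  [0, [0.0029, 0, 0.0173], [0, 0, 0]],
  [0, [0.0029, 0, 0.0173], [0, 0, 0]],
  [0, [0.0029, 0, 0.0173], [0, 0, 0]],
])

```text
time_s: 13.35
position: [474.5, -324.1, 141.4]
tcp_rot: [-0.038, 0.947, -0.294, -0.124]
wrist_force: [-0.1, -0.1, -0.9]
grip_width: 19.2
gripper_force: 44.6
```

```bash
python3 - <<'E'
from w import *
show(); p,R,_=cur(); pred=p+R.apply(OV-62*AV); print('axis',R.apply(AV).round(3),'pred',pred.round(1))
W=grab('wrist'); 
L,h=lands(W,180,370,60,220)
for u,v,s in L: print(round(u,1),round(v,1),s)
cv2.imwrite('pics/h3.png',cv2.resize(W['color'][130:210,230:310],(560,560),interpolation=2))
E
```

```text
t 13.35 p [ 474.5 -324.1  141.4] 
R [[0.797, -0.566, -0.212], [-0.547, -0.825, 0.144], [-0.256, 0.001, -0.967]] 
j [-0.6441, 0.6133, 1.6374, -0.0135, 1.1498, 1.5355] F [-0.06 -0.12 -0.87] w 19.2 gf 44.6
axis [-0.  0.  1.] pred [ 478.6 -327.5   44.1]
328.4 123.5 143
300.8 146.5 136
274.0 167.6 99
```

View pics/h3.png

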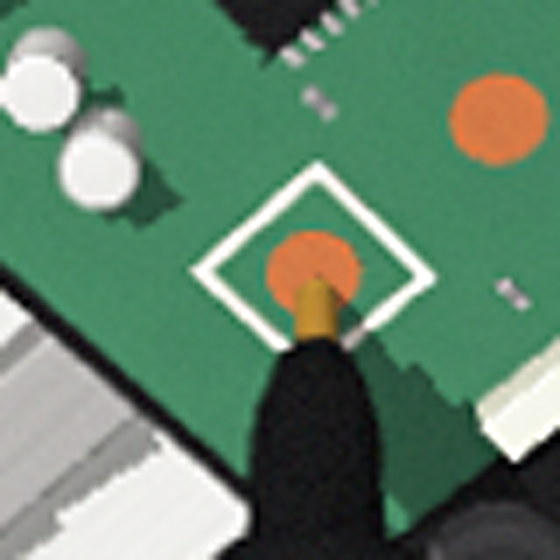

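The tip end at crop (318,280) sits over the land centre at about (314,274), so it is within 1 mm with a small gap left. I'll lower it in small steps and watch the force.

In the tool's units: 1.9 mm is 0.0025, 1 mm is 0.0013.

Request:
arm_command([
  [0, [0.0004, 0, 0.0013], [0, 0, 0]],
  [0, [0.0007, 0, 0.0025], [0, 0, 0]],
  [0, [0.0007, 0, 0.0025], [0, 0, 0]],
  [0, [0.0007, 0, 0.0025], [0, 0, 0]],
  [0, [0.0007, 0, 0.0025], [0, 0, 0]],
])

```text
time_s: 13.9
position: [474.4, -324.0, 139.3]
tcp_rot: [-0.038, 0.947, -0.294, -0.124]
wrist_force: [0.4, 0.3, -1.1]
grip_width: 19.5
gripper_force: 44.6
```

In the tool's units: 1.9 mm is 0.0025, 1 mm is 0.0013.

Request:
arm_command([
  [0, [0.0004, 0, 0.0013], [0, 0, 0]],
  [0, [0.0007, 0, 0.0025], [0, 0, 0]],
  [0, [0.0007, 0, 0.0025], [0, 0, 0]],
  [0, [0.0007, 0, 0.0025], [0, 0, 0]],
  [0, [0.0007, 0, 0.0025], [0, 0, 0]],
])

```text
time_s: 14.4
position: [474.4, -324.0, 137.4]
tcp_rot: [-0.038, 0.947, -0.294, -0.124]
wrist_force: [0.1, -0.9, 0.8]
grip_width: 19.8
gripper_force: 44.7
```

Request:
arm_command([
  [0, [0, 0, 0], [0, 0, 0]],
])

```text
time_s: 14.5
position: [474.4, -324.0, 137.4]
tcp_rot: [-0.038, 0.947, -0.294, -0.124]
wrist_force: [0.1, -0.0, -0.4]
grip_width: 19.4
gripper_force: 44.7
```

Request:
arm_command([
  [0, [0, 0, 0], [0, 0, 0]],
])

```text
time_s: 14.6
position: [474.4, -324.0, 137.4]
tcp_rot: [-0.038, 0.947, -0.294, -0.124]
wrist_force: [0.1, -0.3, 1.2]
grip_width: 19.5
gripper_force: 44.7
```

Request:
arm_command([
  [0, [0, 0, 0], [0, 0, 0]],
])

```text
time_s: 14.7
position: [474.4, -324.0, 137.4]
tcp_rot: [-0.038, 0.947, -0.294, -0.124]
wrist_force: [0.5, -0.9, 0.9]
grip_width: 19.7
gripper_force: 44.7
```

In the tool's units: 1 mm is 0.0013, 0.25 mm is 0.0003.

Request:
arm_command([
  [0, [0.0003, 0, 0.0013], [0, 0, 0]],
  [0, [0.0003, 0, 0.0013], [0, 0, 0]],
  [0, [0.0003, 0, 0.0013], [0, 0, 0]],
])

```text
time_s: 15.0
position: [474.4, -324.0, 136.3]
tcp_rot: [-0.038, 0.947, -0.294, -0.124]
wrist_force: [-0.1, -0.2, 0.4]
grip_width: 19.5
gripper_force: 44.7
```

Request:
arm_command([
  [0, [0, 0, 0], [0, 0, 0]],
])

```text
time_s: 15.1
position: [474.4, -324.0, 136.3]
tcp_rot: [-0.038, 0.947, -0.294, -0.124]
wrist_force: [-0.1, -1.1, 1.0]
grip_width: 19.3
gripper_force: 44.7
```

Request:
arm_command([
  [0, [0, 0, 0], [0, 0, 0]],
])

```text
time_s: 15.2
position: [474.4, -324.0, 136.3]
tcp_rot: [-0.038, 0.947, -0.294, -0.124]
wrist_force: [0.7, -0.0, 0.1]
grip_width: 19.1
gripper_force: 44.7
```

In the tool's units: 1.5 mm is 0.002, 0.4 mm is 0.0005.

Request:
arm_command([
  [0, [0.0005, 0, 0.002], [0, 0, 0]],
  [0, [0.0005, 0, 0.002], [0, 0, 0]],
  [0, [0.0005, 0, 0.002], [0, 0, 0]],
  [0, [0.0005, 0, 0.002], [0, 0, 0]],
])

```text
time_s: 15.6
position: [474.4, -324.0, 134.8]
tcp_rot: [-0.038, 0.947, -0.294, -0.124]
wrist_force: [0.9, 0.0, 2.1]
grip_width: 19.4
gripper_force: 44.9
```

```bash
python3 - <<'E'
from w import *
show(); p,R,_=cur(); pred=p+R.apply(OV-62*AV); print('axis',R.apply(AV).round(3),'pred',pred.round(1))
F=[]
for i in range(16):
    W=manip.get_image('wrist' if i==0 else 'top')
    if i==0: W0=W
    F.append(manip.get_obs()['wrist_force'])
F=np.array(F); print('F',F.mean(0).round(2),(F.std(0)/4).round(2))
# marked land and neighbours for carrier check
L,h=lands(W0,180,370,60,220)
for u,v,s in L: print(round(u,1),round(v,1),s,onplane(W0,u,v,41.6,True).round(1))
cv2.imwrite('pics/h4.png',cv2.resize(W0['color'][130:210,230:310],(560,560),interpolation=2))
E
```

```text
t 15.6 p [ 474.4 -324.   134.8] 
R [[0.797, -0.566, -0.212], [-0.547, -0.824, 0.144], [-0.256, 0.001, -0.967]] 
j [-0.6441, 0.6209, 1.6421, -0.0135, 1.1377, 1.5357] F [0.93 0.01 2.14] w 19.4 gf 44.9
axis [0. 0. 1.] pred [ 478.5 -327.4   37.6]
F [ 0.78 -0.31  1.19] [0.1  0.11 0.1 ]
329.7 126.5 152 [ 489.  -380.2   41.6]
301.4 149.9 146 [ 484.9 -354.6   41.6]
273.8 171.4 95 [ 481.8 -329.1   41.6]
```

View pics/h4.png

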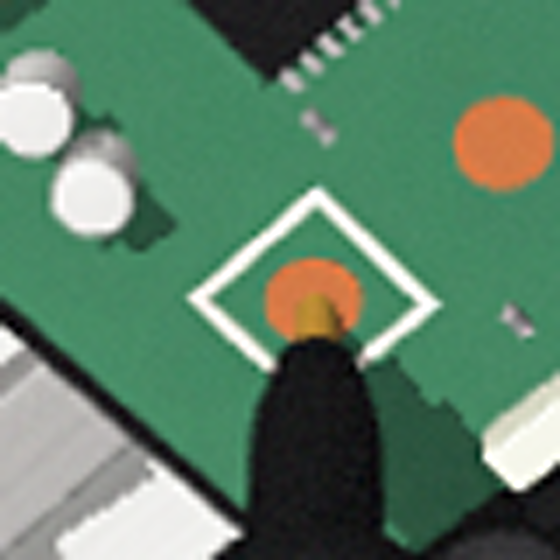

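The averaged force is 2.2 N above the free baseline and the visible brass has shortened from about 62 px to 48 px. The push-in is therefore about 4 mm, with the tip on the land centre and the carrier unmoved. I'll hand in.

```bash
python3 -c "
from bench import manip
print(manip.sign_off())"
```

```text
the job is handed in; nothing more can be done
None
```

I handed the job in with the carrier in the middle notch and the probe held upright on the marked land, its tip pushed in about 4 mm at about 2.2 N; the sign-off call gave no verdict.

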